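# Put the peeler away and close its box

### The job

Put the peeler away: lay it flat on the floor of the open wooden box, then close the box, lowering the lid gently all the way down until it rests shut. Do not throw or drop the peeler, do not let the lid fall or slam, and leave the scissors, the brown jar and the small tub where they are.

Things in the scene. Friction and masses are not known exactly. Their poses are not given: they have to be found in the camera images.
- peeler: Peeler with a dark grey round handle and a metal blade frame, lying flat on the worktop: 155 mm long, 48 wide over the blade, 17 thick. Origin: centre of its underside; z up. y runs along its length: handle (17 mm diameter) from y = -23 to +78 mm, blade frame -23 to -78 mm. Centre of mass near y = +10 mm.
- box: Light wooden box, open on top, fixed; 186 mm along its x (parallel to the hinge), 140 along its y, rim 65 high, walls and floor 6 thick (inside 174 x 128 mm). Origin: centre of its underside. The hinge is on its +y rim, where the open lid stands; the lid's handle comes down beyond the -y side. The peeler fits only with its length roughly along the box's x.
- lid (a joint): Angle of the box's lid: 0 is shut, about 1.57 upright, 1.9 fully open. The lid is 10 mm thick wood, about 0.25 kg (varies). The hinge has a little friction that holds the lid when near upright; leaned farther shut it falls by its own weight unless held.
- lid_hinge (a point): Point on the hinge axis at the middle of the box's +y rim, 65 mm above the worktop; the lid turns about the box's x axis through it.
- lid_handle (a point): Middle of the lid's steel handle bar: round, 12 mm diameter, parallel to the hinge (box x), free over 84 mm, on two legs in the plane of the lid. 185 mm from the hinge axis, 43 mm beyond the lid's edge (about 37 mm clear between); when shut it is 70 mm above the worktop, 45 mm out from the box's -y wall.
- scissors: Kitchen scissors with coloured loops lying flat, 158 x 76 x 9 mm; leave alone. Origin: centre of underside, y along the length.
- jar: Dark brown jar with black cap, 72 mm across, 87 mm tall; leave alone. Origin: centre of underside.
- tub: Small white tub with blue lid, 69 mm across, 66 mm tall; leave alone. Origin: centre of underside.

How it is judged (in metres and radians):
On the way:
1. the peeler lies in the box, released, with the lid still open (above 1.2 rad) (x of peeler in the frame of box between -0.03 and 0.03 m and y of peeler in the frame of box between -0.06 and 0.06 m and z of peeler in the frame of box below 0.03 m and contact force between peeler and the fingers below 0.1 N and linear speed of peeler below 0.05 m/s and value of joint lid above 1.2 rad), for 0.2 s.
At the end, for the whole second after the job is handed in: The lid is shut (within 0.03 rad, about 5 mm at its edge) and at rest; the peeler lies at rest on the floor of the box (origin within 30 mm along and 60 mm across of the middle, under 30 mm high) (x of peeler in the frame of box between -0.03 and 0.03 m and y of peeler in the frame of box between -0.06 and 0.06 m and z of peeler in the frame of box below 0.03 m and contact force between peeler and the fingers below 0.1 N and linear speed of peeler below 0.05 m/s and value of joint lid below 0.03 rad and velocity of joint lid above -0.05 rad/s); the robot touches nothing.
It fails at once if the lid falls or slams (closing faster than 2 rad/s) (velocity of joint lid below -2 rad/s).
It fails at once if the peeler is thrown or dropped (faster than 0.9 m/s while not held) (linear speed of peeler above 0.9 m/s and contact force between peeler and the fingers below 0.1 N).
It fails at once if the scissors, the jar or the tub is moved more than 30 mm or tipped over (distance of any of scissors, jar, tub from where it was at the start of the episode above 0.03 m or angle between any of scissors, jar, tub's own z axis and vertical above 0.5 rad).
It also fails if it takes over 56 s, if anything falls off the work surface, if the arm or the gripper's body presses on something with over 40 N, if the wrist force passes 120 N, or if a joint passes its speed limit or range.

### The arm

A 7-joint arm with a two-finger parallel gripper is mounted at the origin on a cart in front of the work surface, level with it; the furniture and walls round the work are solid. World frame = base frame: x ahead of the robot, y to its left, z up, the work surface at z = 0. Lengths are in mm, angles in degrees, forces in N, time in s.
With the tool pointing down it reaches from about 425 to 975 mm from the base axis. Payload 16.7 kg.
Tool frame: the origin (TCP) lies at the very end of the fingers, on their centre line; the grasp point (between the pads) lies 19 mm behind it (env.grip_depth is the distance from the TCP to the grasp point, in mm); z points along the fingers, y is the line along which they close (so a half turn about z gives the same grasp; the last joint's range is limited). The gripper opens to 85 mm and grips with 20 to 120 N. Pads are 22 mm wide; open, the fingers measure 114 mm over their backs; the gripper's body (76 mm by 85 mm) begins 54 mm behind the grasp point. The pads swing forward as they close: fully open they stand 13 mm farther back than shut.
Start: joints at [-83.738, 24.414, 4.234, 92.017, -1.954, 63.644, -3.845], TCP at [172.753, 652.482, 231.302] pointing down, gripper open.
Joint ranges: [-163.25, 163.25], [-28.42, 122.38], [-70.27, 78.77], [12.13, 141.07], [-58.53, 238.53], [9.26, 117.41], [-156.51, 156.51]. Speed limits (degrees/s): [108.29, 108.29, 136.94, 136.94, 172.46, 172.46, 172.46].

### API

Orientations are given as [roll, pitch, yaw] about the fixed x, y, z axes, in that order (R = Rz(yaw) Ry(pitch) Rx(roll)).
In Python, from cell import env gives the robot as it stands.
- The arm moves only by the tool carry_out, never from a script. Its arguments are lists of equal length, an entry for each row: "linear": the shift along the tool's x, y, z in cm, a list of three; "rotation": the turn, a rotation vector about the tool's x, y, z in degrees, a list of three; "hand": the opening, from -1 (shut) to 1 (fully open). A call has 1 to 8 rows; each row shifts and turns the commanded pose from where the row before left it, along the tool's axes as they then stand; what a row does not reach is not made up. A row lasts 1/10 s, in which the tool goes at most 50 mm and 8.59 degrees, less where a joint would pass 70% of its speed; a pose out of reach is approached as far as the arm can. A call with a gripper value outside its range is refused whole. The fingers move at their own pace and stop on an object; "grip_force" is the grip in N (left out, the last holds). Time passes only in rows, so rows that do not move let the fingers close. It gives the time, the measured TCP pose, the force, the opening and the grip force at its end, in the units of the state.
- env.sense(): the state, without advancing time (a new reading comes with each control period).
- env.read_camera(name): name is "scene" or "top" or "wrist"; returns (picture, depth): 420x560x3 uint8, red, green, blue; 420x560 float32, mm along the optical axis (not along the pixel's ray), 0 where there is no reading.
- env.camera_info(name): a dict with "intrinsics" (3x3 intrinsics, pixels), "dist" ([k1, k2, p1, p2, k3] as OpenCV has them; the pictures are not rectified), "rvec" (rotation vector, rad) and "tvec" (3), from world to camera coordinates, as OpenCV has them; the wrist camera has in their place "mount" (4x4, takes a point from camera to tool coordinates, whose origin is the TCP and whose axes are the flange's). Camera axes: x right, y down, z forward; pixel columns grow to the right and rows downward; lengths in mm; the calibration is good to about 2 mm. A picture is of the moment at which its call begins: read the wrist's pose just before it. camera_info takes no time and is no camera call.
- env.hand_in(): hands the job in; it is judged then, once.
The state is a dict: "time": time; "joints": joint angles; "joint_vel": joint speeds; "effort": joint torques, N m; "eef_pos": TCP position; "orientation": TCP orientation; "force": force on the tool from outside, world axes, zero at the start; "ft_torque": the same for the moment, N m; "opening": opening from 0.0 (shut) to 1.0 (fully open); "grip_force": force on a finger pad.
Only numpy, scipy, OpenCV 4.12 (cv2) and the standard library are available. Lean on these libraries where they do the work, as an engineer would, in place of code of your own. Each camera call takes 0.05 s, during which the arm holds its last target. There are 200 camera calls.

## Working session

There is one attempt and no reset: what is moved stays moved. The work goes in short steps, Python scripts to look and compute and a tool call to move; the robot and the scene stay as the last step left them, time stands still between calls to the robot, and variables do not carry over. Pictures are saved under pics/ and viewed, at most 10 in all, crops included, and the job is handed in when it is done.

Besides the shell and the picture viewer there is one more tool, called after "Emit:" in YAML: its name, and indented under it one key for each argument. carry_out: Moves the arm, as the interface text tells. Its arguments: {"type":"object","properties":{"linear":{"type":"array","items":{"type":"array","items":{"type":"number"}}},"rotation":{"type":"array","items":{"type":"array","items":{"type":"number"}}},"hand":{"type":"array","items":{"type":"number"}},"grip_force":{"type":"number"}},"required":["linear","rotation","hand"]}

```bash
ls; mkdir -p pics; cat > h.py <<'E'
import numpy as np, cv2
from scipy.spatial.transform import Rotation as R
from cell import env
def snap(n,f):
    im,d=env.read_camera(n); cv2.imwrite('pics/'+f+'.png',im[:,:,::-1]); np.save('pics/'+f+'.npy',d); return im,d
def ext(n,st=None):
    c=env.camera_info(n)
    if 'mount' in c:
        T=np.eye(4);T[:3,:3]=R.from_euler('xyz',st['orientation'],degrees=True).as_matrix();T[:3,3]=st['eef_pos']
        return c,T@np.array(c['mount'])
    r=cv2.Rodrigues(np.array(c['rvec'],float))[0];T=np.eye(4);T[:3,:3]=r.T;T[:3,3]=-r.T@np.array(c['tvec']).ravel();return c,T
def ray(n,uv,st=None):
    c,T=ext(n,st);p=cv2.undistortPoints(np.array(uv,float).reshape(-1,1,2),np.array(c['intrinsics'],float),np.array(c['dist'],float)).reshape(-1,2)
    return T[:3,3],np.c_[p,np.ones(len(p))]@T[:3,:3].T
def onplane(n,uv,z,st=None):
    o,d=ray(n,uv,st);return o+d*((z-o[2])/d[:,2])[:,None]
def bydepth(n,uv,D,st=None):
    o,d=ray(n,uv,st);return o+d*np.array([[np.median(D[int(v)-1:int(v)+2,int(u)-1:int(u)+2])] for u,v in uv])
E
python3 - <<'E'
from h import *
print(env.sense())
a,_=snap('top','top0');b,_=snap('scene','scene0')
for n in('top','scene'):
    c,T=ext(n);print(n,T.round(2).tolist(),c['intrinsics'])
E
```

```text
pics
{'time': 0.0, 'joints': array([-83.73742601,  24.45145   ,   4.2309869 ,  92.05102812,
        -1.95411451,  63.64392383,  -3.84377574]), 'joint_vel': array([ 0.05072956, -0.03270606, -0.11989858, -0.05881818, -0.08123942,
        0.00332971, -0.03651843]), 'effort': array([ 1.78516791e-03, -9.49813914e+01,  3.76264125e+00, -4.63515437e+01,
        1.96166517e-02,  9.97814670e-03, -1.63369708e-05]), 'eef_pos': array([172.66753403, 652.12736666, 230.59880903]), 'orientation': array([-1.79925931e+02,  5.16051680e-03,  1.65170870e+02]), 'force': array([ 0.53375698, -0.22706102, -0.59085105]), 'ft_torque': array([-0.05727516,  0.01278404,  0.01050001]), 'grip_force': 0.0, 'opening': 1.0008700333263345}
top [[0.02, -0.99, 0.15, 315.16], [-1.0, -0.01, 0.01, 40.28], [-0.01, -0.15, -0.99, 1391.85], [0.0, 0.0, 0.0, 1.0]] [[409.68146511   0.         279.83704767]
 [  0.         409.68146511 210.75457653]
 [  0.           0.           1.        ]]
scene [[0.69, -0.47, 0.55, -343.24], [-0.72, -0.43, 0.54, -784.36], [-0.01, -0.77, -0.64, 1041.59], [0.0, 0.0, 0.0, 1.0]] [[527.0405855    0.         279.59478814]
 [  0.         527.0405855  208.36499386]
 [  0.           0.           1.        ]]
```

View pics/top0.png

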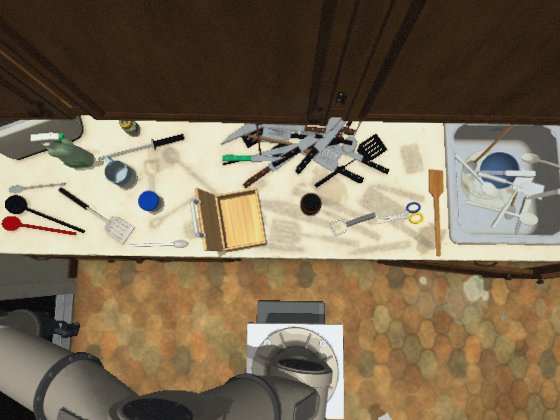

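View pics/scene0.png

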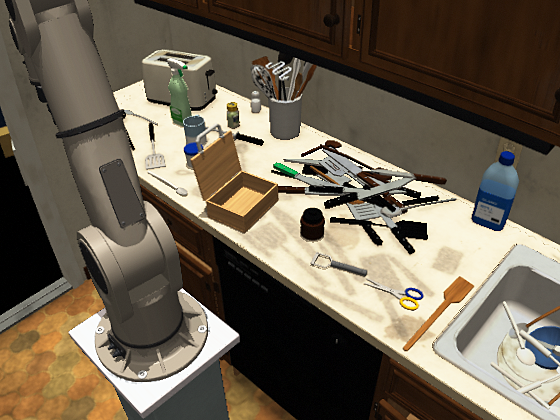

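The top view shows the peeler around (352,222), blade at (338,227), handle end near (375,214) close to the scissors. The box is at (235,220) with its hinge and lid on the left (+y), and the jar is at (311,203). Next I'll enlarge crops.

```bash
python3 - <<'E'
import cv2,numpy as np
t=cv2.imread('pics/top0.png')
a=cv2.resize(t[175:260,180:280],None,fx=5,fy=5,interpolation=cv2.INTER_CUBIC)
b=cv2.resize(t[190:245,320:436],None,fx=5,fy=5,interpolation=cv2.INTER_CUBIC)
s=cv2.imread('pics/scene0.png')
c=cv2.resize(s[110:240,180:290],None,fx=4.5,fy=4.5,interpolation=cv2.INTER_CUBIC)
cv2.imwrite('pics/c1.png',a);cv2.imwrite('pics/c2.png',b);cv2.imwrite('pics/c3.png',c)
E
```

```text
(no output)
```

View pics/c1.png

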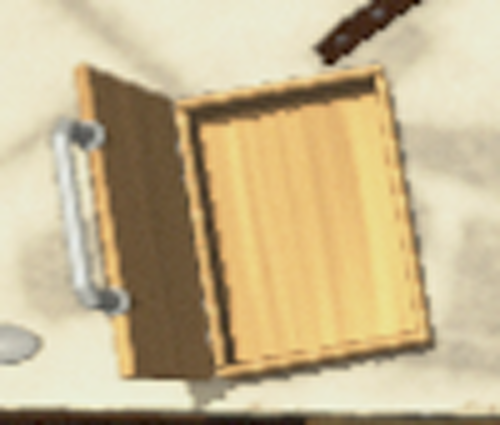

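View pics/c2.png

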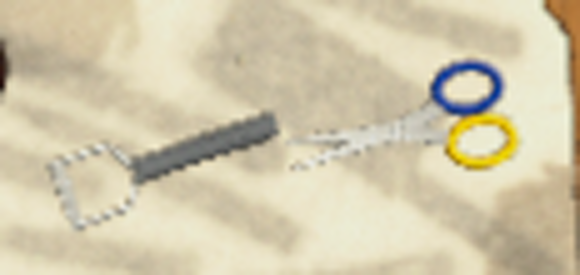

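View pics/c3.png

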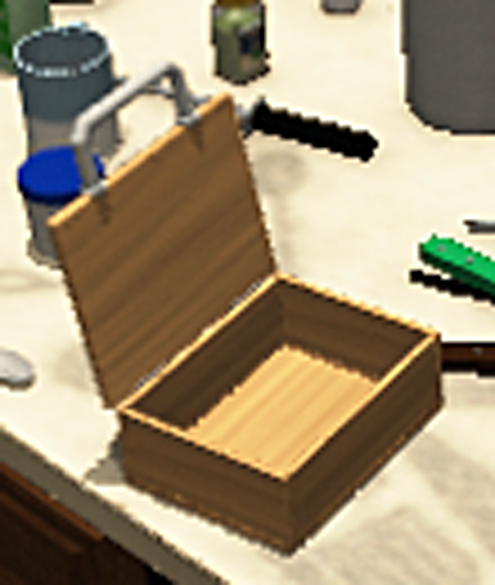

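Crop 1 puts the box rim corners at about (178,100), (382,68), (432,342) and (218,378), with the lid bar from (65,130) to (85,295). Crop 2 has the peeler handle running from (135,173) to (275,122), the blade end at (65,190), and the scissors tip at (290,165). Crop 3 shows the same rim and bar from the side.

```bash
cat >> h.py <<'E'
def tri(rays):
    A=np.zeros((3,3));b=np.zeros(3)
    for o,d in rays:
        d=d/np.linalg.norm(d);P=np.eye(3)-np.outer(d,d);A+=P;b+=P@o
    p=np.linalg.solve(A,b);return p,[np.linalg.norm(np.cross(p-o,d/np.linalg.norm(d))).round(1) for o,d in rays]
E
python3 - <<'E'
from h import *
f=lambda L,k,a,b:[((u+.5)/k-.5+a,(v+.5)/k-.5+b) for u,v in L]
t=f([(178,102),(382,68),(432,342),(218,378),(65,130),(85,295)],5,180,175)
s=f([(280,275),(440,335),(290,478),(122,408),(172,70),(80,140)],4.5,180,110)
ot,dt=ray('top',t);os,ds=ray('scene',s)
for i,n in enumerate(['hinge far','free far','free near','hinge near','bar far','bar near']):
    print(n,*tri([(ot,dt[i]),(os,ds[i])]))
print(onplane('top',t[:4],65).round(0))
p=f([(275,122),(135,173),(65,190),(292,165),(290,138),(445,140)],5,320,190)
print('peeler',onplane('top',p,9).round(1))
D=np.load('pics/top0.npy');print(bydepth('top',p[:2]+[(311,203),(149,201)]+t,D).round(1))
E
```

```text
hinge far [567.42693029 270.56944971  59.83405133] [np.float64(1.8), np.float64(1.8)]
free far [592.05135173 135.54864154  60.5475545 ] [np.float64(1.8), np.float64(1.8)]
free near [411.69019434  97.53154597  65.34734077] [np.float64(3.3), np.float64(3.3)]
hinge near [386.95645349 235.63642656  62.85825903] [np.float64(4.0), np.float64(4.0)]
bar far [515.80074926 304.57206711 238.71859441] [np.float64(0.8), np.float64(0.8)]
bar near [422.12865534 289.20805836 234.07261465] [np.float64(1.6), np.float64(1.6)]
[[565. 271.  65.]
 [590. 136.  65.]
 [409. 100.  65.]
 [384. 238.  65.]]
peeler [[ 517.1 -266.1    9. ]
 [ 480.8 -170.3    9. ]
 [ 468.6 -122.7    9. ]
 [ 487.8 -277.2    9. ]
 [ 506.3 -276.2    9. ]
 [ 506.3 -382.2    9. ]]
[[ 5.164e+02 -2.650e+02  1.400e+01]
 [ 4.810e+02 -1.705e+02  7.300e+00]
 [ 5.388e+02 -4.410e+01  8.670e+01]
 [ 5.420e+02  4.902e+02  6.550e+01]
 [ 5.654e+02  2.711e+02  6.330e+01]
 [ 6.031e+02  1.411e+02  1.000e-01]
 [ 4.138e+02  1.026e+02 -1.000e+00]
 [ 3.847e+02  2.405e+02  4.670e+01]
 [ 5.140e+02  3.036e+02  2.452e+02]
 [ 4.199e+02  2.880e+02  2.444e+02]]
```

Emit:
carry_out:
  linear:
    - [0,0,-5]
    - [0,0,-5]
    - [-4,-2.73,0]
    - [-4,-2.73,0]
    - [-4,-2.73,0]
    - [-4,-2.73,0]
    - [-4,-2.73,0]
    - [-4,-2.73,0]
  rotation:
    - [0,0,0]
    - [0,0,0]
    - [0,0,0]
    - [0,0,0]
    - [0,0,0]
    - [0,0,0]
    - [0,0,0]
    - [0,0,0]
  hand: [1,1,1,1,1,1,1,1]

```text
time: 0.9
eef_pos: [363.8, 430.8, 331.2]
orientation: [-180.0, -0.0, 165.2]
force: [1.0, 0.9, 0.1]
opening: 0.998
grip_force: 0.0
```

Emit:
carry_out:
  linear:
    - [-4,-2.73,0]
    - [-4,-2.73,0]
    - [-4,-2.73,0]
    - [-4,-2.73,0]
    - [-4,-2.73,0]
    - [-1,-4.5,0]
    - [-1,-4.5,0]
    - [-1,-4.5,0]
  rotation:
    - [0,0,0]
    - [0,0,0]
    - [0,0,0]
    - [0,0,0]
    - [0,0,0]
    - [0,0,0]
    - [0,0,0]
    - [0,0,0]
  hand: [1,1,1,1,1,1,1,1]

```text
time: 1.7
eef_pos: [515.3, 109.4, 330.9]
orientation: [-180.0, -0.0, 165.2]
force: [0.0, -1.3, 0.6]
opening: 1.0
grip_force: 0.0
```

Emit:
carry_out:
  linear:
    - [-1,-4.5,0]
    - [-1,-4.5,0]
    - [-1,-4.5,0]
    - [-1,-4.5,0]
    - [-1,-4.5,0]
    - [-1,-4.5,0]
    - [0,0,4]
    - [0,0,4]
  rotation:
    - [0,0,0]
    - [0,0,0]
    - [0,0,0]
    - [0,0,0]
    - [0,0,0]
    - [0,0,0]
    - [0,0,0]
    - [0,0,0]
  hand: [1,1,1,1,1,1,1,1]

```text
time: 2.5
eef_pos: [504.6, -166.6, 250.9]
orientation: [180.0, 0.1, 165.0]
force: [1.2, 1.1, -1.3]
opening: 1.002
grip_force: 0.0
```

Emit:
carry_out:
  linear:
    - [-0.2,-3.9,0]
    - [0,0,0]
    - [0,0,0]
    - [0,0,0]
    - [0,0,0]
    - [0,0,0]
    - [0,0,0]
    - [0,0,0]
  rotation:
    - [0,0,0]
    - [0,0,7.8]
    - [0,0,7.8]
    - [0,0,7.8]
    - [0,0,7.8]
    - [0,0,7.8]
    - [0,0,7.8]
    - [0,0,7.8]
  hand: [1,1,1,1,1,1,1,1]

```text
time: 3.3
eef_pos: [496.3, -203.1, 251.2]
orientation: [-180.0, -0.0, 110.2]
force: [0.6, -0.2, 0.8]
opening: 1.001
grip_force: 0.0
```

```bash
python3 - <<'E'
from h import *
st=env.sense();print(st['eef_pos'],st['orientation'],st['joints'].round(0))
snap('wrist','w1');np.save('pics/w1s.npy',dict(eef_pos=st['eef_pos'],orientation=st['orientation']),allow_pickle=True)
c,T=ext('wrist',st);print(T.round(2).tolist())
E
```

```text
[ 496.32972871 -203.11354447  251.16147282] [-1.79980193e+02 -1.12351954e-02  1.10248146e+02] [-27.  14.  50. 111. -12.  61.  48.]
[[0.94, 0.33, 0.11, 468.55], [0.35, -0.89, -0.31, -124.13], [-0.0, 0.33, -0.94, 394.19], [0.0, 0.0, 0.0, 1.0]]
```

View pics/w1.png

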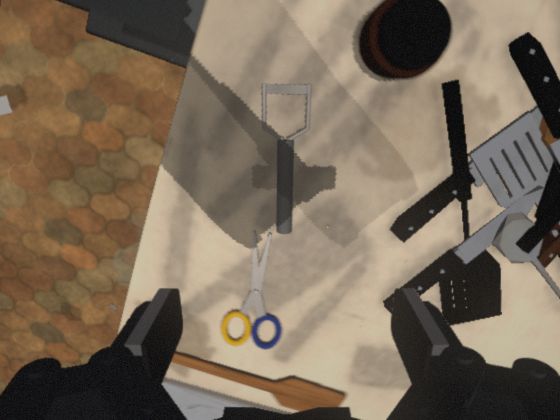

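The wrist view shows the peeler's handle from (285,140) to (285,233), the blade end at (286,86), and the scissor tips at about (255-270,232).

```bash
python3 - <<'E'
from h import *
st=np.load('pics/w1s.npy',allow_pickle=True).item();D=np.load('pics/w1.npy')
w=[(285,233),(285,140),(286,86)];ow,dw=ray('wrist',w,st)
t=[((u+.5)/5-.5+320,(v+.5)/5-.5+190) for u,v in [(275,122),(135,173),(65,190)]];ot,dt=ray('top',t)
for i in range(3):print(*tri([(ow,dw[i]),(ot,dt[i])]))
q=onplane('wrist',w,9,st);print(q.round(1));print(bydepth('wrist',[(285,228),(285,190),(285,145)],D,st).round(1))
d=q[0]-q[1];print(np.degrees(np.arctan2(d[1],d[0])),np.linalg.norm(d));e=q[0]-q[2];print(np.linalg.norm(e),q[:,:2][[0,2]].mean(0))
E
```

```text
[ 515.7368314  -261.24563584   31.9210727 ] [np.float64(1.9), np.float64(1.9)]
[ 488.94110397 -182.16183454  -61.49684705] [np.float64(1.2), np.float64(1.2)]
[ 468.66443221 -123.75883512    3.65005883] [np.float64(0.7), np.float64(0.7)]
[[ 520.8 -270.2    9. ]
 [ 485.5 -174.2    9. ]
 [ 468.2 -124.2    9. ]]
[[ 517.7 -261.7   17. ]
 [ 503.  -221.7   17.5]
 [ 486.9 -177.9   16.5]]
-69.81754358332029 102.28472164763954
155.15027654245603 [ 494.48808053 -197.20003262]
```

Emit:
carry_out:
  linear:
    - [-0.6,0,3]
    - [0,0,4.9]
    - [0,0,4.9]
    - [0,0,4.9]
    - [0,0,4]
    - [0,0,2]
    - [0,0,1]
    - [0,0,0]
  rotation:
    - [0,0,0]
    - [0,0,0]
    - [0,0,0]
    - [0,0,0]
    - [0,0,0]
    - [0,0,0]
    - [0,0,0]
    - [0,0,0]
  hand: [1,1,1,1,1,1,1,1]

```text
time: 4.15
eef_pos: [498.1, -208.8, 3.6]
orientation: [-179.9, -0.0, 110.6]
force: [0.2, 0.1, 0.3]
opening: 1.0
grip_force: 0.0
```

Emit:
carry_out:
  linear:
    - [0,0,0.1]
    - [0,0,0]
    - [0,0,0]
    - [0,0,0]
    - [0,0,0]
    - [0,0,0]
    - [0,0,0]
    - [0,0,0]
  rotation:
    - [0,0,0]
    - [0,0,0]
    - [0,0,0]
    - [0,0,0]
    - [0,0,0]
    - [0,0,0]
    - [0,0,0]
    - [0,0,0]
  hand: [-1,-1,-1,-1,-1,-1,-1,-1]
  grip_force: 40

```text
time: 4.95
eef_pos: [498.9, -208.8, 3.8]
orientation: [180.0, 0.0, 110.6]
force: [-2.2, 1.8, 10.1]
opening: 0.185
grip_force: 39.1
```

Emit:
carry_out:
  linear:
    - [0,0,-1]
    - [0,0,-2]
    - [0,0,-4]
    - [0,0,-4]
    - [0,0,-4]
    - [0,0,-4]
    - [0,0,-1]
    - [0,0,0]
  rotation:
    - [0,0,0]
    - [0,0,0]
    - [0,0,0]
    - [0,0,-8]
    - [0,0,-8]
    - [0,0,-8]
    - [0,0,-8]
    - [0,0,-8]
  hand: [-1,-1,-1,-1,-1,-1,-1,-1]

```text
time: 5.75
eef_pos: [499.4, -209.2, 206.1]
orientation: [179.9, 0.2, 150.9]
force: [-0.1, 0.3, -0.9]
opening: 0.182
grip_force: 39.2
```

Emit:
carry_out:
  linear:
    - [2,3.63,0]
    - [2,3.63,0]
    - [2,3.63,0]
    - [2,3.63,0]
    - [2,3.63,0]
    - [2,3.63,0]
    - [0,0,0]
    - [0,0,0]
  rotation:
    - [0,0,0]
    - [0,0,0]
    - [0,0,0]
    - [0,0,0]
    - [0,0,0]
    - [0,0,0]
    - [0,0,-8]
    - [0,0,-8]
  hand: [-1,-1,-1,-1,-1,-1,-1,-1]

```text
time: 6.55
eef_pos: [500.9, 41.1, 203.8]
orientation: [-180.0, 0.0, 167.0]
force: [-0.5, -0.0, -0.1]
opening: 0.183
grip_force: 39.3
```

Emit:
carry_out:
  linear:
    - [0,0,0]
    - [0,0,0]
    - [0,0,0]
    - [0,0,0]
  rotation:
    - [0,0,-8]
    - [0,0,-8]
    - [0,0,-7.5]
    - [0,0,0]
  hand: [-1,-1,-1,-1]

```text
time: 6.95
eef_pos: [501.0, 39.5, 203.8]
orientation: [-180.0, 0.0, -169.8]
force: [-0.4, -0.5, -0.3]
opening: 0.183
grip_force: 39.3
```

```bash
python3 - <<'E'
from h import *
st=env.sense();print(st['eef_pos'],st['orientation'],st['joints'].round(0))
snap('wrist','w2');np.save('pics/w2s.npy',dict(eef_pos=st['eef_pos'],orientation=st['orientation']),allow_pickle=True)
E
```

```text
[501.00237684  39.47752628 203.76896424] [-1.79992523e+02  1.19824510e-02 -1.69815646e+02] [-35.  10.  26. 117.  -6.  54.  94.]
```

View pics/w2.png

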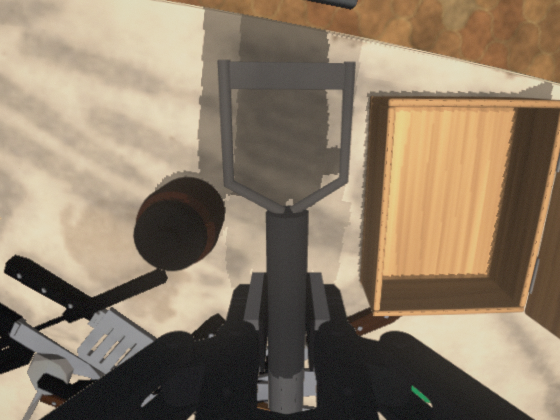

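Wrist view: the peeler is held straight, with the blade end at (287,68) and the handle start at (287,212). The box's free-side wall top runs from (386,102) to (378,310), and its far wall runs to about (525,310).

```bash
python3 - <<'E'
from h import *
st=np.load('pics/w2s.npy',allow_pickle=True).item();D=np.load('pics/w2.npy')
P=[(287,75),(287,64),(222,70),(352,70),(287,225),(287,240)]
print(bydepth('wrist',P,D,st).round(1))
w=[(386,101),(379,309),(525,309)]
q=onplane('wrist',w,65,st)
x=np.array([.984,.1805]);y=np.array([-.1805,.984]);c=np.array([488.3,186])
print(q.round(1), (q[:,:2]-c)@np.c_[x,y])
print('depth',bydepth('wrist',w,D,st).round(1))
B=onplane('wrist',[(287,62),(287,89),(287,212)],204+5,st);print(B, (B[:,:2]-np.array(st['eef_pos'])[:2])@np.c_[x,y])
E
```

```text
[[415.6  23.8 210. ]
 [412.1  23.2 209.7]
 [417.9   2.1 214.2]
 [409.8  46.  207.3]
 [467.5  33.2 217. ]
 [473.3  34.2 217.4]]
[[416.4  97.6  65. ]
 [587.9 137.6  65. ]
 [566.6 271.3  65. ]] [[-86.71697393 -74.04223886]
 [ 89.26896346 -65.56915296]
 [ 92.47999522  69.79701103]]
depth [[416.3  99.2  58.6]
 [588.7 138.2  63.7]
 [566.7 271.4  64.8]]
[[411.38720959  23.06775243 209.        ]
 [420.23656142  24.66181216 209.        ]
 [465.20409093  32.76452767 209.        ]] [[-9.11432888e+01  2.83202170e-02]
 [-8.21477988e+01 -4.33018800e-04]
 [-3.64372096e+01 -1.44000032e-01]]
```

Emit:
carry_out:
  linear:
    - [-0.7,3.5,0]
    - [-0.7,3.5,0]
    - [-0.7,3.5,0]
    - [-0.6,3.6,0]
    - [0,0,3]
    - [0,0,3]
    - [0,0,3]
    - [0,0,3]
  rotation:
    - [0,0,0]
    - [0,0,0]
    - [0,0,0]
    - [0,0,0]
    - [0,0,0]
    - [0,0,0]
    - [0,0,0]
    - [0,0,0]
  hand: [-1,-1,-1,-1,-1,-1,-1,-1]

```text
time: 7.8
eef_pos: [503.1, 183.4, 82.5]
orientation: [-180.0, 0.0, -170.2]
force: [-0.3, 0.9, -0.4]
opening: 0.184
grip_force: 39.3
```

```bash
python3 - <<'E'
from h import *
st=env.sense();print(st['eef_pos'],st['orientation'],st['force'])
im,D=snap('wrist','w3');np.save('pics/w3s.npy',dict(eef_pos=st['eef_pos'],orientation=st['orientation']),allow_pickle=True)
E
```

```text
[503.09881204 183.38193405  82.50909039] [-1.79980128e+02  3.11578541e-02 -1.70193368e+02] [-0.25662713  0.90860781 -0.42089265]
```

View pics/w3.png

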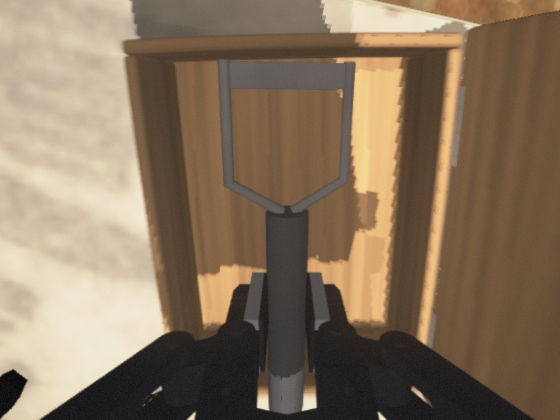

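The blade end is at (287,62), the inner edge of the near wall at about (290,53), and the hinge wall on the right at about x=450.

```bash
python3 - <<'E'
from h import *
st=np.load('pics/w3s.npy',allow_pickle=True).item()
x=np.array([.984,.1805]);y=np.array([-.1805,.984]);t=np.array(st['eef_pos'])[:2]
for w,z in [((287,61),88),((225,61),90),((350,64),86),((170,57),65),((290,54),65),((420,51),65),((170,300),65),((430,270),65),((446,110),65)]:
    q=onplane('wrist',[w],z,st)[0];print(w,q.round(1),((q[:2]-t)@np.c_[x,y]).round(1))
E
```

```text
(287, 61) [413.1 167.5  88. ] [-91.5   0.6]
(225, 61) [416.7 146.8  90. ] [-91.7 -20.4]
(350, 64) [410.1 189.4  86. ] [-90.5  22.7]
(170, 57) [417.8 120.5  65. ] [-95.3 -46.5]
(290, 54) [408.9 168.   65. ] [-95.5   1.9]
(420, 51) [398.3 219.3  65. ] [-96.7  54.3]
(170, 300) [530.5 128.6  65. ] [ 17.1 -58.8]
(430, 270) [492.3 251.7  65. ] [ 1.7 69.2]
(446, 110) [418.7 236.5  65. ] [-73.4  67.5]
```

Emit:
carry_out:
  linear:
    - [-0.5,0.3,0]
    - [0,0,2]
    - [0,0,2]
    - [0,0,1.5]
    - [0,0,0.8]
    - [0,0,0.5]
    - [0,0,0.3]
    - [0,0,0]
  rotation:
    - [0,0,0]
    - [0,0,0]
    - [0,0,0]
    - [0,0,0]
    - [0,0,0]
    - [0,0,0]
    - [0,0,0]
    - [0,0,0]
  hand: [-1,-1,-1,-1,-1,-1,-1,-1]

```text
time: 8.65
eef_pos: [507.7, 187.2, 12.5]
orientation: [180.0, 0.0, -169.9]
force: [-0.2, -0.2, 0.0]
opening: 0.183
grip_force: 39.3
```

Emit:
carry_out:
  linear:
    - [0,0,0.1]
    - [0,0,0.1]
    - [0,0,0]
  rotation:
    - [0,0,0]
    - [0,0,0]
    - [0,0,0]
  hand: [-1,-1,-1]

```text
time: 8.95
eef_pos: [507.5, 187.3, 10.5]
orientation: [180.0, 0.0, -169.9]
force: [-1.0, -0.3, -1.1]
opening: 0.184
grip_force: 39.3
```

Emit:
carry_out:
  linear:
    - [0,0,0.15]
    - [0,0,0]
    - [0,0,0]
    - [0,0,0]
    - [0,0,0]
    - [0,0,0]
    - [0,0,0]
    - [0,0,0]
  rotation:
    - [0,0,0]
    - [0,0,0]
    - [0,0,0]
    - [0,0,0]
    - [0,0,0]
    - [0,0,0]
    - [0,0,0]
    - [0,0,0]
  hand: [-1,-1,-0.5,-0.4,-0.3,-0.2,-0.1,-0.1]

```text
time: 9.75
eef_pos: [507.4, 187.2, 8.7]
orientation: [-180.0, -0.0, -169.9]
force: [-0.4, 0.3, -0.5]
opening: 0.451
grip_force: 0.0
```

Emit:
carry_out:
  linear:
    - [0,0,-1]
    - [0,0,-3]
    - [0,0,-4.5]
    - [0,0,-4.5]
    - [0,0,-4.5]
    - [0,0,-4.5]
    - [0,0,-4.5]
    - [0,0,-4.5]
  rotation:
    - [0,0,0]
    - [0,0,0]
    - [0,0,0]
    - [0,0,0]
    - [0,0,0]
    - [0,0,0]
    - [0,0,0]
    - [0,0,0]
  hand: [-0.1,-0.1,-0.1,-0.1,-0.1,-0.1,-0.1,-0.1]

```text
time: 10.55
eef_pos: [507.0, 186.6, 321.7]
orientation: [180.0, 0.0, -170.0]
force: [0.5, 1.2, -0.3]
opening: 0.452
grip_force: 0.0
```

```bash
python3 - <<'E'
from h import *
st=env.sense();print(st['eef_pos'],st['orientation'],st['force'],st['joints'].round(0))
im,D=snap('wrist','w4');np.save('pics/w4s.npy',dict(eef_pos=st['eef_pos'],orientation=st['orientation']),allow_pickle=True)
E
```

```text
[506.97943514 186.61525414 321.65430186] [ 1.79977390e+02  4.15496560e-02 -1.69962233e+02] [ 0.46907322  1.17864943 -0.33353589] [-48.   7.  23. 104.  -3.  69.  76.]
```

View pics/w4.png

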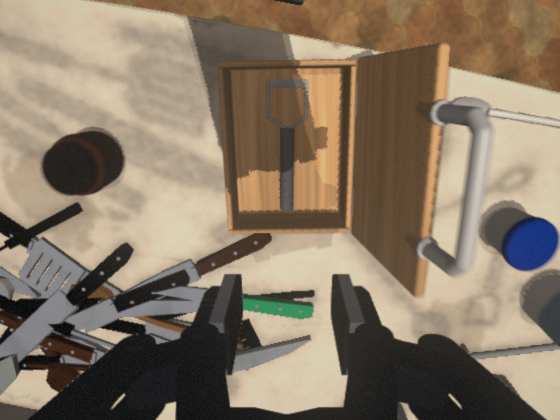

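The peeler lies flat in the box, with its blade at (287,95) and handle end at (287,210). The lid bar runs from (482,115) to (466,262).

```bash
python3 - <<'E'
from h import *
st=np.load('pics/w4s.npy',allow_pickle=True).item();D=np.load('pics/w4.npy')
f=lambda L,k,a,b:[((u+.5)/k-.5+a,(v+.5)/k-.5+b) for u,v in L]
t=f([(65,130),(85,295)],5,180,175);s=f([(172,70),(80,140)],4.5,180,110);w=[(466,263),(482,113)]
R3=[ray('top',t),ray('scene',s),ray('wrist',w,st)]
P=[]
for i in range(2):
    p,e=tri([(o,d[i]) for o,d in R3]);P.append(p);print(p,e)
    print(' w+top',tri([(o,d[i]) for o,d in (R3[0],R3[2])]))
    print(' w+scene',tri([(o,d[i]) for o,d in (R3[1],R3[2])]))
print(bydepth('wrist',[(469,230),(473,190),(477,150)],D,st))
x=np.array([.984,.1805]);y=np.array([-.1805,.984]);c=np.array([488.3,186])
m=(P[0]+P[1])/2;print(m,(m[:2]-c)@x,(m[:2]-c)@y, np.linalg.norm([(m[:2]-c)@y-70,m[2]-65]))
B=onplane('wrist',[(287,80),(287,212)],15,st);print(B,(B[:,:2]-c)@np.c_[x,y])
d=P[0]-P[1];print(np.degrees(np.arctan2(d[1],d[0])))
E
```

```text
[515.29988673 306.44970875 240.02883347] [np.float64(1.7), np.float64(2.9), np.float64(4.3)]
 w+top (array([511.32482232, 302.63459965, 252.80192702]), [np.float64(1.6), np.float64(1.6)])
 w+scene (array([519.43127873, 312.71194135, 234.21227716]), [np.float64(3.0), np.float64(3.0)])
[420.61574527 289.11019547 235.82363138] [np.float64(0.7), np.float64(3.0), np.float64(2.6)]
 w+top (array([419.46041791, 288.31242812, 241.47242727]), [np.float64(0.8), np.float64(0.8)])
 w+scene (array([420.24628099, 287.97843353, 236.67905578]), [np.float64(2.7), np.float64(2.7)])
[[488.20940816 298.28237071 251.695109  ]
 [463.30499173 292.72509129 250.62494792]
 [439.73544327 287.13052193 250.63779647]]
[467.957816   297.77995211 237.92623242] 0.15957230116195917 113.66323709010182 178.3534696420238
[[418.91726161 171.4179492   15.        ]
 [575.5072408  199.22016457  15.        ]] [[-70.90467475  -1.82515371]
 [ 88.19816465  -2.73226503]]
10.377589887521182
```

Emit:
carry_out:
  linear:
    - [0.7,3.8,0]
    - [0.7,3.8,0]
    - [0.6,3.9,0]
    - [0,0,3]
    - [0,0,3]
    - [0,0,2]
    - [0,0,1]
    - [0,0,0.7]
  rotation:
    - [0,0,0]
    - [0,0,0]
    - [0,0,0]
    - [0,0,0]
    - [0,0,0]
    - [0,0,0]
    - [0,0,0]
    - [0,0,0]
  hand: [0.2,0.2,0.2,0.2,0.2,0.2,0.2,0.2]

```text
time: 11.4
eef_pos: [467.6, 296.8, 221.8]
orientation: [-180.0, -0.0, -169.9]
force: [0.1, -0.5, -0.2]
opening: 0.6
grip_force: 0.0
```

Emit:
carry_out:
  linear:
    - [0,0,0]
    - [0,0,0]
    - [0,0,0]
    - [0,0,0]
    - [0,0,0]
    - [0,0,0]
    - [0,0,0]
    - [0,0,0]
  rotation:
    - [0,0,0]
    - [0,0,0]
    - [0,0,0]
    - [0,0,0]
    - [0,0,0]
    - [0,0,0]
    - [0,0,0]
    - [0,0,0]
  hand: [-1,-1,-1,-1,-1,-1,-1,-1]
  grip_force: 20

```text
time: 12.2
eef_pos: [468.1, 297.5, 222.6]
orientation: [179.9, 0.1, -169.9]
force: [-1.1, 0.5, 6.7]
opening: 0.13
grip_force: 20.1
```

```bash
python3 - <<'E'
import numpy as np
p=np.radians(np.linspace(103.6,1.5,41));Y=-18.5*np.cos(p);Z=18.5*np.sin(p)
y=np.diff(np.round(Y,2));z=-np.diff(np.round(Z,2))
for k in range(0,40,8):print([[0,round(a,2),round(b,2)] for a,b in zip(y[k:k+8],z[k:k+8])])
E
```

```text
[[0, np.float64(-0.8), np.float64(-0.18)], [0, np.float64(-0.82), np.float64(-0.14)], [0, np.float64(-0.81), np.float64(-0.1)], [0, np.float64(-0.83), np.float64(-0.07)], [0, np.float64(-0.82), np.float64(-0.03)], [0, np.float64(-0.82), np.float64(0.01)], [0, np.float64(-0.83), np.float64(0.04)], [0, np.float64(-0.82), np.float64(0.08)]]
[[0, np.float64(-0.81), np.float64(0.12)], [0, np.float64(-0.81), np.float64(0.15)], [0, np.float64(-0.8), np.float64(0.19)], [0, np.float64(-0.8), np.float64(0.22)], [0, np.float64(-0.78), np.float64(0.26)], [0, np.float64(-0.77), np.float64(0.29)], [0, np.float64(-0.76), np.float64(0.33)], [0, np.float64(-0.74), np.float64(0.36)]]
[[0, np.float64(-0.72), np.float64(0.4)], [0, np.float64(-0.71), np.float64(0.42)], [0, np.float64(-0.68), np.float64(0.46)], [0, np.float64(-0.67), np.float64(0.48)], [0, np.float64(-0.64), np.float64(0.52)], [0, np.float64(-0.62), np.float64(0.54)], [0, np.float64(-0.6), np.float64(0.57)], [0, np.float64(-0.56), np.float64(0.6)]]
[[0, np.float64(-0.55), np.float64(0.62)], [0, np.float64(-0.51), np.float64(0.65)], [0, np.float64(-0.48), np.float64(0.66)], [0, np.float64(-0.46), np.float64(0.69)], [0, np.float64(-0.42), np.float64(0.71)], [0, np.float64(-0.39), np.float64(0.72)], [0, np.float64(-0.36), np.float64(0.75)], [0, np.float64(-0.32), np.float64(0.75)]]
[[0, np.float64(-0.29), np.float64(0.77)], [0, np.float64(-0.26), np.float64(0.79)], [0, np.float64(-0.22), np.float64(0.79)], [0, np.float64(-0.18), np.float64(0.81)], [0, np.float64(-0.15), np.float64(0.81)], [0, np.float64(-0.12), np.float64(0.81)], [0, np.float64(-0.07), np.float64(0.82)], [0, np.float64(-0.04), np.float64(0.83)]]
```

Emit:
carry_out:
  linear:
    - [0,-0.8,-0.18]
    - [0,-0.82,-0.14]
    - [0,-0.81,-0.1]
    - [0,-0.83,-0.07]
    - [0,-0.82,-0.03]
    - [0,-0.82,0.01]
    - [0,-0.83,0.04]
    - [0,-0.82,0.08]
  rotation:
    - [0,0,0]
    - [0,0,0]
    - [0,0,0]
    - [0,0,0]
    - [0,0,0]
    - [0,0,0]
    - [0,0,0]
    - [0,0,0]
  hand: [-1,-1,-1,-1,-1,-1,-1,-1]

```text
time: 13.0
eef_pos: [480.0, 231.5, 226.2]
orientation: [180.0, 0.1, -170.0]
force: [5.5, 1.9, -3.3]
opening: 0.133
grip_force: 19.7
```

Emit:
carry_out:
  linear:
    - [0,-0.81,0.12]
    - [0,-0.81,0.15]
    - [0,-0.8,0.19]
    - [0,-0.8,0.22]
    - [0,-0.78,0.26]
    - [0,-0.77,0.29]
    - [0,-0.76,0.33]
    - [0,-0.74,0.36]
  rotation:
    - [0,0,0]
    - [0,0,0]
    - [0,0,0]
    - [0,0,0]
    - [0,0,0]
    - [0,0,0]
    - [0,0,0]
    - [0,0,0]
  hand: [-1,-1,-1,-1,-1,-1,-1,-1]
  grip_force: 25

```text
time: 13.8
eef_pos: [491.0, 169.8, 206.9]
orientation: [180.0, 0.1, -170.0]
force: [7.0, 2.0, 4.2]
opening: 0.132
grip_force: 25.3
```

Emit:
carry_out:
  linear:
    - [0,-0.72,0.4]
    - [0,-0.71,0.42]
    - [0,-0.68,0.46]
    - [0,-0.67,0.48]
    - [0,-0.64,0.52]
    - [0,-0.62,0.54]
    - [0,-0.6,0.57]
    - [0,-0.56,0.6]
  rotation:
    - [0,0,0]
    - [0,0,0]
    - [0,0,0]
    - [0,0,0]
    - [0,0,0]
    - [0,0,0]
    - [0,0,0]
    - [0,0,0]
  hand: [-1,-1,-1,-1,-1,-1,-1,-1]

```text
time: 14.6
eef_pos: [500.0, 118.7, 166.9]
orientation: [180.0, 0.1, -170.0]
force: [6.7, -2.3, 3.7]
opening: 0.13
grip_force: 25.1
```

Emit:
carry_out:
  linear:
    - [0,-0.55,0.62]
    - [0,-0.51,0.65]
    - [0,-0.48,0.66]
    - [0,-0.46,0.69]
    - [0,-0.42,0.71]
    - [0,-0.39,0.72]
    - [0,-0.36,0.75]
    - [0,-0.32,0.75]
  rotation:
    - [0,0,0]
    - [0,0,0]
    - [0,0,0]
    - [0,0,0]
    - [0,0,0]
    - [0,0,0]
    - [0,0,0]
    - [0,0,0]
  hand: [-1,-1,-1,-1,-1,-1,-1,-1]

```text
time: 15.4
eef_pos: [505.8, 84.5, 111.2]
orientation: [180.0, 0.1, -170.0]
force: [4.5, 1.0, 0.6]
opening: 0.127
grip_force: 24.9
```

Emit:
carry_out:
  linear:
    - [0,-0.29,0.77]
    - [0,-0.26,0.79]
    - [0,-0.22,0.79]
    - [0,-0.18,0.81]
    - [0,-0.15,0.81]
    - [0,-0.12,0.7]
    - [0,-0.05,0.5]
    - [0,-0.03,0.4]
  rotation:
    - [0,0,0]
    - [0,0,0]
    - [0,0,0]
    - [0,0,0]
    - [0,0,0]
    - [0,0,0]
    - [0,0,0]
    - [0,0,0]
  hand: [-1,-1,-1,-1,-1,-1,-1,-1]

```text
time: 16.2
eef_pos: [507.8, 71.9, 55.1]
orientation: [-180.0, 0.0, -170.0]
force: [4.1, 1.4, 1.3]
opening: 0.128
grip_force: 25.1
```

Emit:
carry_out:
  linear:
    - [0,0,0.3]
    - [0,0,0.2]
    - [0,0,0.2]
    - [0,0,0]
  rotation:
    - [0,0,0]
    - [0,0,0]
    - [0,0,0]
    - [0,0,0]
  hand: [-1,-1,-1,-1]

```text
time: 16.6
eef_pos: [507.8, 71.6, 48.1]
orientation: [-180.0, 0.0, -170.0]
force: [5.5, -1.0, -0.2]
opening: 0.132
grip_force: 25.1
```

Emit:
carry_out:
  linear:
    - [0,0,0.1]
    - [0,0,0.1]
    - [0,0,0.1]
    - [0,0,0]
  rotation:
    - [0,0,0]
    - [0,0,0]
    - [0,0,0]
    - [0,0,0]
  hand: [-1,-1,-1,-1]

```text
time: 17.0
eef_pos: [508.1, 71.6, 46.3]
orientation: [180.0, 0.1, -170.0]
force: [-2.3, -2.3, 24.6]
opening: 0.133
grip_force: 27.3
```

Contact: the lid is down. I'll ease off, open the fingers partway and rise straight up.

Emit:
carry_out:
  linear:
    - [0,0,-0.1]
    - [0,0,0]
    - [0,0,0]
    - [0,0,0]
    - [0,0,0]
    - [0,0,0]
    - [0,0,0]
  rotation:
    - [0,0,0]
    - [0,0,0]
    - [0,0,0]
    - [0,0,0]
    - [0,0,0]
    - [0,0,0]
    - [0,0,0]
  hand: [-1,-0.6,-0.5,-0.4,-0.3,-0.3,-0.3]

```text
time: 17.7
eef_pos: [507.4, 72.3, 46.3]
orientation: [-180.0, -0.0, -169.9]
force: [-0.4, 0.2, 0.2]
opening: 0.353
grip_force: 0.0
```

Emit:
carry_out:
  linear:
    - [0,0,-0.5]
    - [0,0,-1]
    - [0,0,-2]
    - [0,0,-4]
    - [0,0,-4]
    - [0,0,-4]
    - [0,0,-4]
    - [0,0,0]
  rotation:
    - [0,0,0]
    - [0,0,0]
    - [0,0,0]
    - [0,0,0]
    - [0,0,0]
    - [0,0,0]
    - [0,0,0]
    - [0,0,0]
  hand: [-0.3,-0.3,-0.3,-0.3,-0.3,-0.3,-0.3,-0.3]

```text
time: 18.5
eef_pos: [509.7, 72.5, 247.2]
orientation: [179.9, 0.5, -170.0]
force: [0.7, -0.2, -0.3]
opening: 0.351
grip_force: 0.0
```

```bash
python3 - <<'E'
from h import *
st=env.sense();print(st['eef_pos'],st['force'],st['opening'])
im,D=snap('scene','s5')
cv2.imwrite('pics/s5c.png',cv2.resize(im[100:320,140:440,::-1],None,fx=2.5,fy=2.5))
E
```

```text
[509.72618291  72.50555167 247.19578044] [ 0.70096721 -0.23585553 -0.2810209 ] 0.35056484719934383
```

View pics/s5c.png

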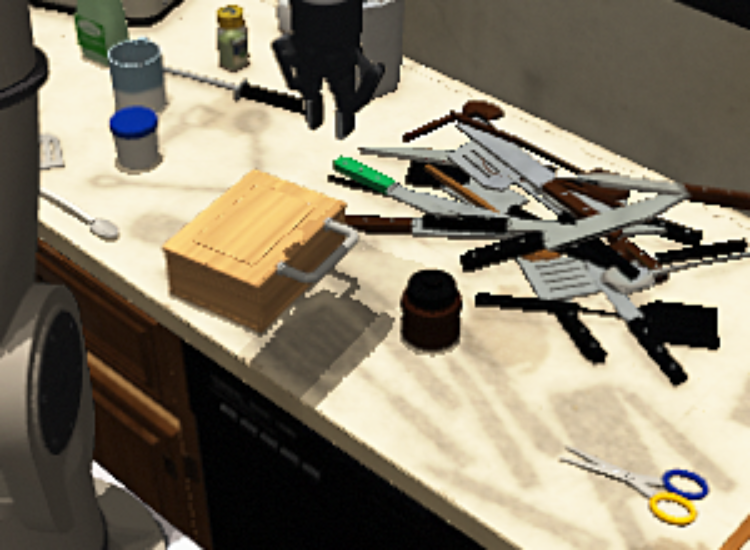

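The lid is flush on the box with its handle at about (320,250). The jar (430,310), tub (135,140) and scissors (640,480) haven't moved, and the gripper is clear. Handing in.

```bash
python3 -c "
from cell import env
print(env.hand_in())"
```

```text
the job is handed in; nothing more can be done
None
```

The peeler is lying flat in the box, the lid was lowered gently until it rested shut, the scissors, jar and tub look unmoved in the last picture, and the job is handed in; the hand-in gave no verdict.

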